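Lock up the document box

ROBOT

A 6-joint arm with a two-finger parallel gripper is mounted at the origin on the work surface. World frame = base frame: x ahead of the robot, y to its left, z up, the work surface at z = 0. Lengths are in m, angles in rad, forces in N, time in s.
With the tool pointing down it reaches from about 0.275 to 0.825 m from the base axis. Payload 4.9 kg.
Tool frame: the origin (TCP) lies midway between the tips of the shut fingers; the grasp point (between the pads) lies 19 mm behind it (grip_point_offset is the distance from the TCP to the grasp point, in m); z points along the fingers, x is the direction in which the jaws open and shut, and the axes are right-handed (so a half turn about z gives the same grasp; the last joint's range is limited). The gripper opens to 85 mm and grips with 20 to 120 N. Pads are 22 mm wide; open, the fingers measure 114 mm over their backs; the gripper's body (76 mm by 85 mm) begins 54 mm behind the grasp point. The pads swing forward as they close: fully open they stand 13 mm farther back than shut.
Start: joints at [-1.444, 0.326, -0.193, 1.052, 0, 1.437], TCP at [0.142, -0.531, 0.21] pointing down, gripper open.
Joint ranges: [-2.65, 2.65], [-0.97, 1.79], [-1.3, 1.35], [-1.93, 2.1], [-1.47, 1.37], [-3.14, 3.14]. Speed limits (rad/s): [2.57, 2.57, 3.14, 3.14, 3.14, 3.14].

INTERFACE

Orientations are given as a rotation vector (axis times angle).
In Python, from cell import * gives the robot as it stands. Calls block until the motion is done:
- movep(position, orientation): joint-space move of the TCP to a pose.
- move_l(position, velocity=0.15, rot=None, until_force=None): straight line of the TCP; rot=None keeps the orientation; velocity is the mean speed in m/s. With until_force (N) it stops when the force on the tool has changed by that much, and returns True; else False.
- set_joints(angles): joint-space move.
- let_go() and grab(newtons=None): open the fingers fully, or close them until they stop; newtons is the grip in N (None keeps the last).
- sleep(seconds).
- ik(position, orientation): joint angles nearest the present ones, or None.
- get_state(): the state.
- grab_frame(name): name is "scene" or "side" or "wrist"; returns a dict with "img" (480x640x3 uint8, red, green, blue), "fx", "fy", "cx", "cy" (pixels), "k1" (the pictures are not rectified: a ray, as slopes to the right and down, at radius r is drawn at 1 + k1 r^2 times it, then the intrinsics apply), "cam_to_world" (4x4, takes a point from camera to world coordinates); the wrist camera has in their place "T_tool_cam" (4x4, takes a point from camera to tool coordinates, whose origin is the TCP and whose axes are the tool frame's). Camera axes: x right, y down, z forward; pixel columns grow to the right and rows downward; lengths in m; the calibration is good to about 2 mm. A picture is of the moment at which its call begins: read the wrist's pose just before it. There is no depth.
A pose or a line that the arm cannot do raises MotionError and nothing moves.
- sign_off(): hands the job in, once; it reports no verdict.
Trained networks look in the newest picture that a camera, given by its name, has taken for a name from the list of things; names that differ only in an ending like _2 or _b are one class to them, and where a whole thing is asked for, a point or a joint stands for the part that bears it (a point fixed in the world has none). Each returns a list of dicts, best first, with "score" (0 to 1); they miss things now and then, are a little off and sometimes report something else, mostly with a low value. They report only what shows in the picture. A call takes as long as a camera call.
- spot_in(camera, name): "centre" ([column, row] in pixels, amid what is visible of it).
- silhouettes(camera, name): "mask" (480x640 bool, what is visible of it) and "centre" ([column, row] in pixels, amid what is visible of it).
- tip_of(camera, name): "centre" ([column, row] in pixels: a listed point, or the origin of a listed thing).
The state is a dict: "clock": time; "q": joint angles; "joint_velocities": joint speeds; "tau": joint torques, N m; "position": TCP position; "eef_rot": TCP orientation; "contact_force": force on the tool from outside, world axes, zero at the start; "wrist_torque": the same for the moment, N m; "finger_gap": opening from 0.0 (shut) to 1.0 (fully open).
Only numpy, scipy, OpenCV 4.12 (cv2) and the standard library are available. Lean on these libraries where they do the work, as an engineer would, in place of code of your own. Each camera call takes 0.05 s, during which the arm holds its last target.

TASK

Lock the grey steel document box for the night: take the round-headed key from the wooden key stand, push it fully home into the lock in the box's lid, turn it clockwise (seen from above) to its stop and then back to its home position. Withdraw the key and put it back, fully home, in the slot of the stand it came from, and leave the other two keys where they are.

Things in the scene. Friction and masses are not known exactly. Their poses are not given: they have to be found in the camera images.
- key_head (a point): Centre of the round head of the box's key, which stands blade down in one of the stand's slots (which one varies). 60 g, 86 mm tall, all black above its steel blade. Head: upright disc 40 mm across, 10 mm thick along x; key's width along y, z up. This point is 20 mm below the key's top and 32 mm above its shoulder's underside, which rests on the stand. Grasp the head across its 10 mm from above.
- key_tip (a point): Tip of the same key's blade, 66 mm below the head's centre; axes as the head's. The blade reaches 34 mm below the shoulder (46 wide, 10 thick, 8 mm high) and is 20 mm wide (y) and 5 mm thick (x), its last 8 mm narrowed to 14 by 4 mm. Same both ways round (half a turn about z). Lift the tip 60 mm or more above the stand to pass over the other keys.
- key_square_head (a point): About the centre of the head of a bystander key, 32 mm above the stand's top: square head, 38 by 38 by 10 mm, its top 20 mm above this point; otherwise like the round-headed key. Leave it in its slot.
- key_bar_head (a point): Same point (32 mm above the stand's top) of a bystander key with a low bar head 50 mm wide, 10 mm thick, 13 mm high, whose top lies 2 mm below this point. Otherwise like the round-headed key. Leave it in its slot.
- stand_top (a point): Centre of the top of the pale wooden key stand, a fixed block 60 (x) by 214 (y) by 55 mm high. Three slots in a row at y = -72, 0, +72 mm (x = 0) in this frame, each 14 (x) by 28 (y) mm, 45 mm deep; a key stands in each, width along y, shoulder on the top face.
- lock_mouth (a point): Centre of the top face of the lock's steel plug, 85 mm above the table, on its vertical axis; this frame turns with the plug. Keyway: slot 10 (x) by 25 (y) mm, 45 mm deep, with a steep funnel mouth 18 by 33 mm, 10 mm deep. Key's width goes along y; it is home with its shoulder on this face (head centre 32 mm above). A collar round it, 56 mm inside, 84 outside, stands 2 mm higher.
- box_lid (a point): Centre of the lid's top on the closed grey steel document box, fixed, 160 (x) by 240 (y) by 80 mm high. The lock's axis is at x = -30 mm, y = 0 in this frame; a low carrying bar, 16 mm high, lies across the lid at x = +45 mm. With the lock at home the keyway runs along this frame's y.
- lock (a joint): Angle of the lock plug in rad: 0 at home (its start), growing clockwise seen from above to a hard stop at 1.0 (57 degrees); home is a hard stop too. No spring: it stays where left, against some 0.06 N m of friction. The key has up to 0.27 rad of play in the keyway either way: turn it 0.4 past the angle wanted, at the stop and again at home; that little too far does no harm.

How it is judged:
On the way, in this order (a step that is already met when the one before it is completed fails the run):
1. the round-headed key is fully home in the lock (horizontal distance between key_head and lock_mouth below 0.012 m and z of key_head in the frame of lock_mouth below 0.042 m and angle between the y axis of key_head and the y axis of lock_mouth, either way round below 0.4 rad and angle between key_head's own z axis and vertical below 0.25 rad), for 0.1 s.
2. with the key in it, the lock is turned clockwise to its stop (value of joint lock above 0.85 rad and horizontal distance between key_head and lock_mouth below 0.015 m and z of key_head in the frame of lock_mouth below 0.047 m), for 0.05 s.
3. with the key still in it, the lock is turned back home (value of joint lock below 0.2 rad and horizontal distance between key_head and lock_mouth below 0.015 m and z of key_head in the frame of lock_mouth below 0.047 m), for 0.05 s.
At the end, for the whole second after the job is handed in: The lock is back home (within 0.35 rad), the round-headed key stands at rest in the slot it came from (its head within 15 mm of where it started, within 0.2 rad of upright), and the other two keys are within 15 mm of where they started (value of joint lock below 0.35 rad and distance of each of key_head, key_square_head, key_bar_head from where it was at the start of the episode below 0.015 m and angle between key_head's own z axis and vertical below 0.2 rad and linear speed of key below 0.02 m/s); the robot touches nothing.
It fails at once if one of the other keys is pulled out or knocked over (distance of any of key_square_head, key_bar_head from where it was at the start of the episode above 0.025 m).
It also fails if it takes over 64 s, if anything falls off the work surface, if the arm or the gripper's body presses on something with over 40 N, if the wrist force passes 120 N, or if a joint passes its speed limit or range.

## Working session

There is one attempt and no reset: what is moved stays moved. The work goes in short steps, each a Python script; the robot and the scene stay as the last script left them, time stands still between calls to the robot, and variables do not carry over. Pictures are saved under pics/ and viewed, and the job is handed in when it is done.

```bash
ls; mkdir -p pics; cat > h.py <<'E'
from cell import *
import numpy as np, cv2
from scipy.spatial.transform import Rotation as R
def T_of(f,st):
    if "cam_to_world" in f: return np.array(f["cam_to_world"])
    T=np.eye(4);T[:3,:3]=R.from_rotvec(st["eef_rot"]).as_matrix();T[:3,3]=st["position"]
    return T@np.array(f["T_tool_cam"])
def ray(f,T,p):
    K=np.array([[f["fx"],0,f["cx"]],[0,f["fy"],f["cy"]],[0,0,1.]])
    u=cv2.undistortPoints(np.array([[p]],float),K,np.array([f["k1"],0,0,0.]))[0,0]
    return T[:3,3],T[:3,:3]@np.array([u[0],u[1],1.])
def at_z(f,T,p,z):
    o,d=ray(f,T,p); return o+d*(z-o[2])/d[2]
def tri(rs):
    A=np.zeros((3,3));b=np.zeros(3)
    for o,d in rs:
        d=d/np.linalg.norm(d);P=np.eye(3)-np.outer(d,d);A+=P;b+=P@o
    x=np.linalg.solve(A,b)
    return x,[np.linalg.norm(np.cross(x-o,d/np.linalg.norm(d))) for o,d in rs]
def save(f,n): cv2.imwrite("pics/"+n+".png",cv2.cvtColor(f["img"],cv2.COLOR_RGB2BGR))
E
python3 - <<'E'
from h import *
names={"key_head":None,"key_tip":None,"key_square_head":None,"key_bar_head":None,"stand_top":.055,"lock_mouth":.085,"box_lid":.08}
F={}
rs={n:[] for n in names}
for c in["scene","side","wrist"]:
    st=get_state();f=grab_frame(c);save(f,c);T=T_of(f,st)
    print(c,T[:3,3].round(3),f["k1"],f["fx"])
    for n,z in names.items():
        for r in tip_of(c,n)[:2]:
            zz=z or .087
            print(c,n,round(r["score"],2),np.round(r["centre"]),at_z(f,T,r["centre"],zz).round(4))
        rr=tip_of(c,n)
        if rr and rr[0]["score"]>.5: rs[n].append(ray(f,T,rr[0]["centre"]))
for n in names:
    if len(rs[n])>1: x,e=tri(rs[n]);print(n,x.round(4),np.round(e,4))
print(get_state())
E
```

```text
pics
scene [ 1.272 -0.267  0.593] -0.08323721372661207 526.3050261364534
scene key_head 0.77 [127. 275.] [ 0.5357 -0.3289  0.087 ]
scene key_tip 0.82 [135. 306.] [ 0.6193 -0.3215  0.087 ]
scene key_bar_head 0.56 [210. 244.] [ 0.4876 -0.188   0.087 ]
scene stand_top 0.81 [175. 278.] [ 0.5235 -0.2565  0.055 ]
scene lock_mouth 0.53 [171. 274.] [ 0.5542 -0.2613  0.085 ]
scene lock_mouth 0.49 [423. 206.] [0.4842 0.2357 0.085 ]
scene box_lid 0.85 [428. 218.] [0.5226 0.2255 0.08  ]
side [0.309 0.884 0.685] 0.010887887645568563 536.4858022419924
side key_head 0.42 [363. 164.] [ 0.5425 -0.3359  0.087 ]
side key_tip 0.72 [313. 310.] [0.5108 0.2319 0.087 ]
side key_square_head 0.54 [370. 181.] [ 0.5092 -0.2527  0.087 ]
side key_bar_head 0.47 [371. 198.] [ 0.4903 -0.1706  0.087 ]
side lock_mouth 0.59 [325. 315.] [0.4889 0.2365 0.085 ]
side box_lid 0.74 [314. 313.] [0.5095 0.2296 0.08  ]
side box_lid 0.2 [369. 180.] [ 0.5151 -0.2706  0.08  ]
wrist [ 0.205 -0.515  0.374] -0.07343948198262944 398.1777058664276
key_tip [ 0.547  -0.22   -0.1228] [0.1661 0.1661]
lock_mouth [ 0.503  -0.1565 -0.0905] [0.1538 0.1538]
box_lid [0.5126 0.2287 0.076 ] [0.0033 0.0033]
{'clock': 2.25, 'q': array([-1.44419643e+00,  3.26198975e-01, -1.92589633e-01,  1.05201108e+00,
        1.38927649e-05,  1.43658100e+00]), 'joint_velocities': array([ 1.38985242e-04, -2.73471510e-04, -1.37468922e-03,  9.26366340e-04,
        4.62332612e-05,  4.84988683e-04]), 'tau': array([ 2.51241187e-05, -4.43324661e+01,  2.62750018e+01,  1.12188183e-03,
       -2.25180388e-04, -4.58015066e-06]), 'position': array([ 0.14183724, -0.5314157 ,  0.21018534]), 'eef_rot': array([-2.49144197e+00,  1.91369925e+00, -1.17728605e-05]), 'contact_force': array([ 0.00666807, -0.20949167, -0.66619477]), 'wrist_torque': array([ 0.00654814, -0.00112634, -0.0363486 ]), 'finger_gap': 0.9973579384484382}
```

View pics/scene.png

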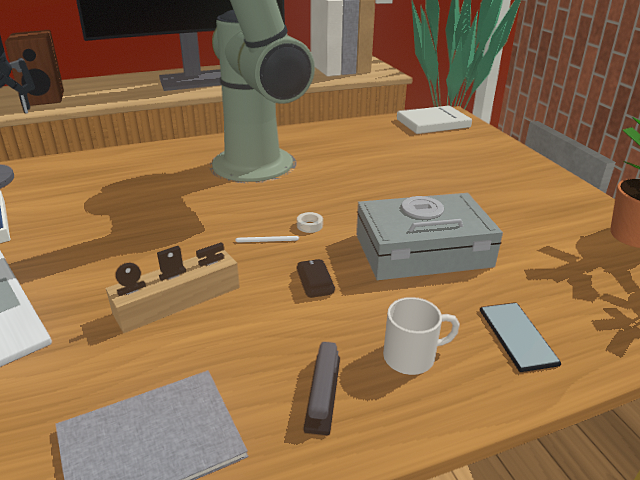

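View pics/side.png

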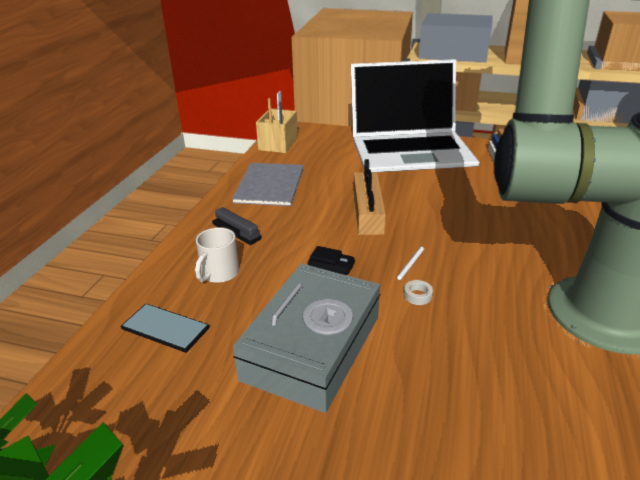

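```bash
cat >> h.py <<'E'
def down(yaw): return (R.from_euler('z',yaw)*R.from_euler('x',np.pi)).as_rotvec()
NAMES=["key_head","key_tip","key_square_head","key_bar_head","stand_top","lock_mouth","box_lid"]
E
python3 - <<'E'
from h import *
st=get_state();f=grab_frame("wrist");print(np.array(f["T_tool_cam"]).round(3))
Tc=np.array(f["T_tool_cam"])
c=np.array([.515,-.26,.28])
best=None
for k in(0,np.pi):
    Rm=R.from_rotvec(down(.31+k))
    off=Rm.apply(Tc[:3,3]); off[2]=0
    # tilt of camera axis
    zc=Rm.apply(Tc[:3,2]); h=.28+.164-.06
    p=c-off-np.array([zc[0],zc[1],0])/abs(zc[2])*h
    q=ik(p,down(.31+k)); print(k,p.round(3),q)
    if q is not None and (best is None or abs(q[5]-st["q"][5])<best[0]): best=(abs(q[5]-st["q"][5]),p,k)
_,p,k=best
movep(p,down(.31+k)); sleep(.3)
st=get_state();f=grab_frame("wrist");save(f,"w1");T=T_of(f,st);print(st["clock"],st["position"])
zs=dict(key_head=.087,key_square_head=.087,key_bar_head=.087,stand_top=.055,key_tip=.021)
for n,z in zs.items():
    for r in tip_of("wrist",n)[:2]: print(n,round(r["score"],2),np.round(r["centre"]),at_z(f,T,r["centre"],z).round(4))
E
```

```text
[[ 1.    -0.    -0.002  0.001]
 [ 0.001  0.965  0.263 -0.066]
 [ 0.002 -0.263  0.965 -0.164]
 [ 0.     0.     0.     1.   ]]
0 [ 0.503 -0.223  0.28 ] [-5.51347986e-01  2.90644582e-01 -6.33142292e-02  1.21683752e+00
 -4.44089210e-16  7.09448341e-01]
3.141592653589793 [ 0.527 -0.297  0.28 ] [-6.35236070e-01  3.99801931e-01  9.33760330e-02  1.26437043e+00
 -4.44089210e-16 -2.51603240e+00]
4.35 [ 0.50248246 -0.22336454  0.27989852]
key_head 0.85 [318. 317.] [ 0.5355 -0.3258  0.087 ]
key_square_head 0.83 [318. 249.] [ 0.5144 -0.2599  0.087 ]
key_bar_head 0.73 [316. 318.] [ 0.5335 -0.3276  0.087 ]
key_bar_head 0.63 [323. 168.] [ 0.4952 -0.1874  0.087 ]
stand_top 0.94 [316. 237.] [ 0.5116 -0.2572  0.055 ]
```

View pics/w1.png

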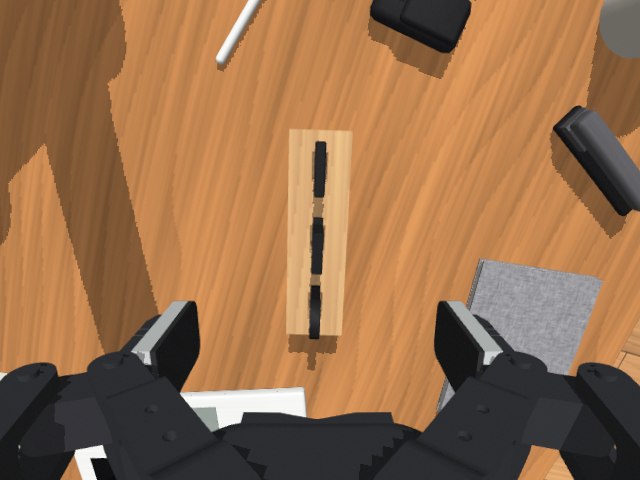

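```bash
python3 - <<'E'
from h import *
st=get_state();f=grab_frame("wrist");T=T_of(f,st)
C=[at_z(f,T,p,.055) for p in[(289,129),(352,131),(342,334),(287,333)]]
C=np.array(C);print(C.round(4),C.mean(0),np.linalg.norm(C-np.roll(C,1,0),axis=1))
d=C[0]+C[1]-C[2]-C[3];yaw=np.arctan2(-d[0],d[1]);print("yaw",yaw)
for s in(-.072,0,.072): print(C.mean(0)+R.from_euler('z',yaw).apply([0,s,0]))
g=cv2.cvtColor(f["img"],cv2.COLOR_RGB2BGR)
cv2.imwrite("pics/w1z.png",cv2.resize(g[110:350,260:380],None,fx=2.5,fy=2.5,interpolation=cv2.INTER_CUBIC))
np.save("w1.npy",T)
for c in("scene","side"):
    f=grab_frame(c);g=cv2.cvtColor(f["img"],cv2.COLOR_RGB2BGR)
    s=g[220:340,90:250] if c=="scene" else g[140:260,320:480]
    cv2.imwrite(f"pics/{c}z.png",cv2.resize(s,None,fx=4,fy=4,interpolation=cv2.INTER_CUBIC))
E
```

```text
[[ 0.4551 -0.1641  0.055 ]
 [ 0.5125 -0.1477  0.055 ]
 [ 0.5714 -0.3518  0.055 ]
 [ 0.5143 -0.3688  0.055 ]] [ 0.51333529 -0.2580938   0.055     ] [0.21311872 0.05969408 0.21242728 0.05965402]
yaw 0.28104690624142226
[ 0.53330533 -0.32726893  0.055     ]
[ 0.51333529 -0.2580938   0.055     ]
[ 0.49336525 -0.18891868  0.055     ]
```

View pics/w1z.png

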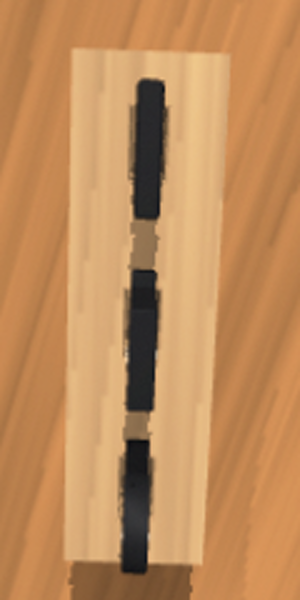

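View pics/scenez.png

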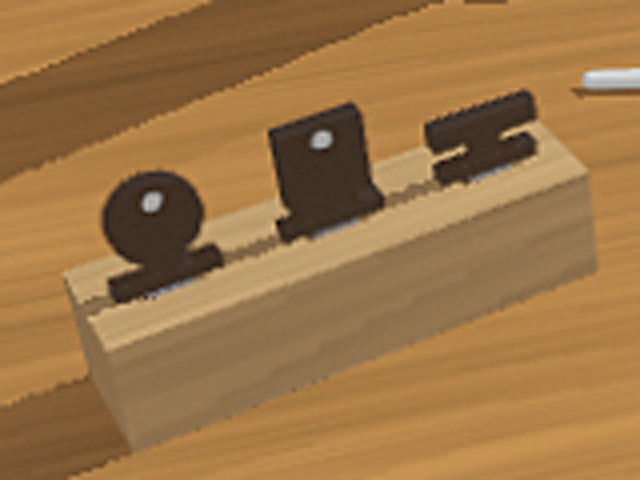

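```bash
python3 - <<'E'
from h import *
f=grab_frame("wrist");Tc=np.array(f["T_tool_cam"])
c=np.array([.495,.23,.28]);yaw=.2
Rm=R.from_rotvec(down(yaw));off=Rm.apply(Tc[:3,3]);zc=Rm.apply(Tc[:3,2]);h=.28+.164-.08
p=c-off-zc/abs(zc[2])*h;p[2]=.28
movep(p,down(yaw));sleep(.3)
st=get_state();f=grab_frame("wrist");save(f,"w2");T=T_of(f,st);np.save("w2.npy",T);print(st["clock"],st["position"])
for n,z in dict(lock_mouth=.085,box_lid=.08).items():
    for r in tip_of("wrist",n)[:2]: print(n,round(r["score"],2),np.round(r["centre"]),at_z(f,T,r["centre"],z).round(4))
E
```

```text
6.9167 [0.49002884 0.26181456 0.27999132]
lock_mouth 0.97 [308. 235.] [0.4863 0.2348 0.085 ]
box_lid 0.94 [336. 245.] [0.5138 0.2291 0.08  ]
```

View pics/w2.png

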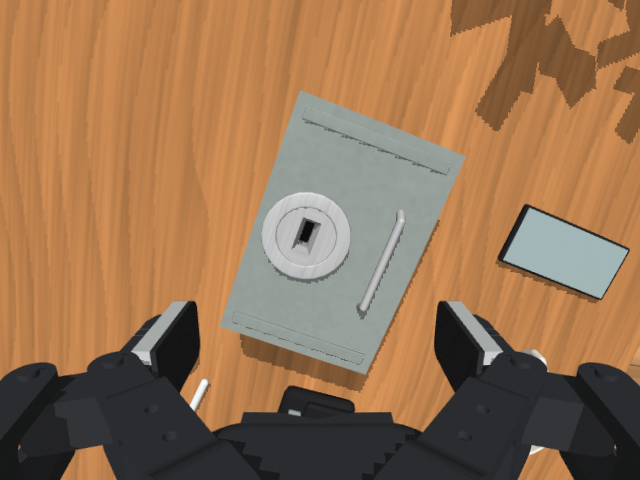

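```bash
python3 - <<'E'
from h import *
f=grab_frame("wrist");T=np.load("w2.npy")
g=cv2.cvtColor(f["img"],cv2.COLOR_RGB2BGR)
cv2.imwrite("pics/w2z.png",cv2.resize(g[180:300,240:370],None,fx=5,fy=5,interpolation=cv2.INTER_CUBIC))
C=np.array([at_z(f,T,p,.08) for p in[(301,91),(465,156),(367,375),(222,327)]])
print(C.round(4),C.mean(0),np.linalg.norm(C-np.roll(C,1,0),axis=1))
d=C[0]+C[1]-C[2]-C[3];yaw=np.arctan2(-d[0],d[1])
d=C[1]+C[2]-C[0]-C[3];yaw2=np.arctan2(d[1],d[0]);print("yaw",yaw,yaw2)
print(C.mean(0)+R.from_euler('z',yaw).apply([-.03,0,0]))
print("collar",at_z(f,T,(306,236),.087))
E
```

```text
[[0.4554 0.359  0.08  ]
 [0.6114 0.3343 0.08  ]
 [0.5759 0.0968 0.08  ]
 [0.4189 0.122  0.08  ]] [0.51541059 0.22801073 0.08      ] [0.23986008 0.15800187 0.24011363 0.15900622]
yaw -0.15053877060022713 -0.1581091490736647
[0.48574988 0.23250986 0.08      ]
collar [0.48429072 0.2340544  0.087     ]
```

View pics/w2z.png

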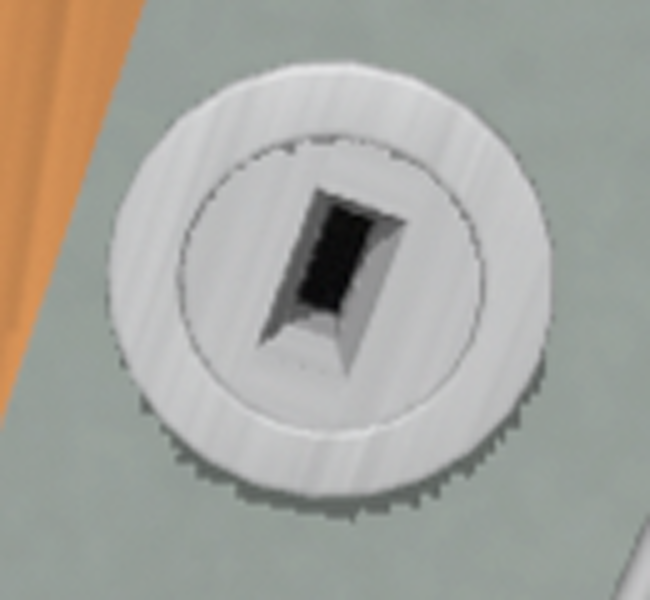

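```bash
python3 - <<'E'
from h import *
y=.281+np.pi; p=np.array([.5338,-.3268,.070])
movep(p+[0,0,.10],down(y));print(get_state()["clock"])
s=move_l(p,velocity=.1,until_force=15);print("hit",s)
st=get_state();print(st["position"].round(4),st["contact_force"].round(2))
grab(80);sleep(.2);st=get_state();print(st["clock"],st["finger_gap"],st["contact_force"].round(2),st["wrist_torque"].round(2))
f=grab_frame("wrist");save(f,"g1")
f=grab_frame("scene");save(f,"g1s")
E
```

```text
10.65
hit False
[ 0.5343 -0.3272  0.0708] [ 0.11 -0.43 -0.45]
12.6917 0.09444421787548068 [-0.77 -0.12  3.56] [ 0.06  0.24 -0.  ]
```

View pics/g1.png

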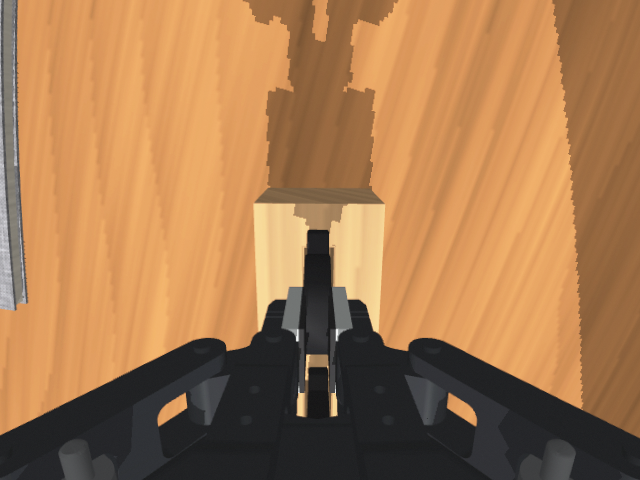

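View pics/g1s.png

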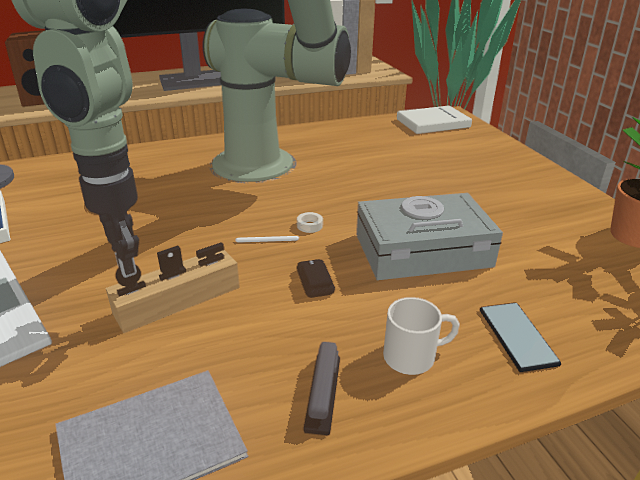

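```bash
python3 - <<'E'
from h import *
st=get_state();f=grab_frame("wrist");T=T_of(f,st)
S=R.from_rotvec(st["eef_rot"]);
loc=lambda p:S.inv().apply(p-st["position"]).round(4)
print("pos",st["position"],S.as_euler('xyz'))
print("shoulder end",loc(at_z(f,T,(318,230),.063)))
e=[at_z(f,T,(254,203),.055),at_z(f,T,(385,203),.055)];print("stand end",[loc(x) for x in e],[x.round(4) for x in e])
m=np.mean(e,0);print("slot centre est",m+R.from_euler('z',.281).apply([0,.035,0]))
E
```

```text
pos [ 0.53390304 -0.32691157  0.07028604] [-3.14119164e+00  1.36287128e-04 -2.86059101e+00]
shoulder end [ 0.0013 -0.0254  0.0073]
stand end [array([-0.0278, -0.0362,  0.0153]), array([ 0.032 , -0.0361,  0.0153])] [array([ 0.5707, -0.354 ,  0.055 ]), array([ 0.5132, -0.3705,  0.055 ])]
slot centre est [ 0.53221569 -0.32859358  0.055     ]
```

```bash
python3 - <<'E'
from h import *
st=get_state();p0=st["position"]
print(move_l(p0+[0,0,.14],velocity=.15))
y=-.154+np.pi; Rm=R.from_rotvec(down(y)); lock=np.array([.4852,.2336,.085])
tcp=lock-Rm.apply([0,-.0015,0]); print(tcp)
movep([tcp[0],tcp[1],.21],down(y))
move_l([tcp[0],tcp[1],.155],velocity=.1); sleep(.1)
st=get_state();print(st["clock"],st["position"].round(4),st["finger_gap"])
T=None
f=grab_frame("wrist");save(f,"l1");f=grab_frame("side");save(f,"l1s")
g=cv2.imread("pics/l1s.png")[200:420,220:440];cv2.imwrite("pics/l1sz.png",cv2.resize(g,None,fx=2.6,fy=2.6,interpolation=cv2.INTER_CUBIC))
f=grab_frame("scene");save(f,"l1c")
g=cv2.imread("pics/l1c.png")[100:290,340:520];cv2.imwrite("pics/l1cz.png",cv2.resize(g,None,fx=3,fy=3,interpolation=cv2.INTER_CUBIC))
E
```

```text
False
[0.48543009 0.23508225 0.085     ]
16.7583 [0.4861 0.2352 0.1558] 0.09145015869035382
```

View pics/l1.png

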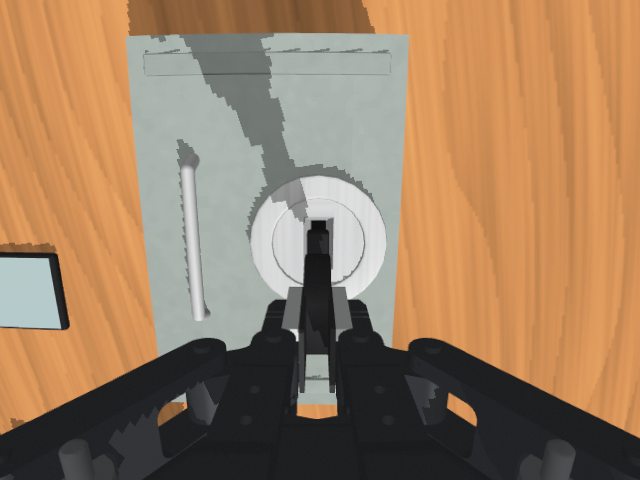

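View pics/l1sz.png

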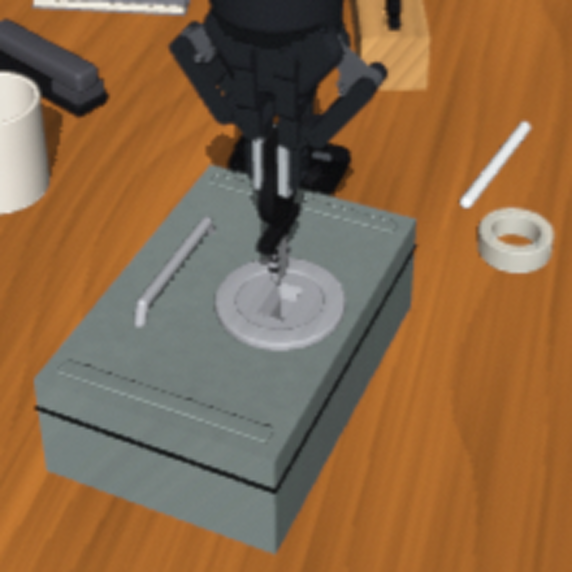

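View pics/l1cz.png

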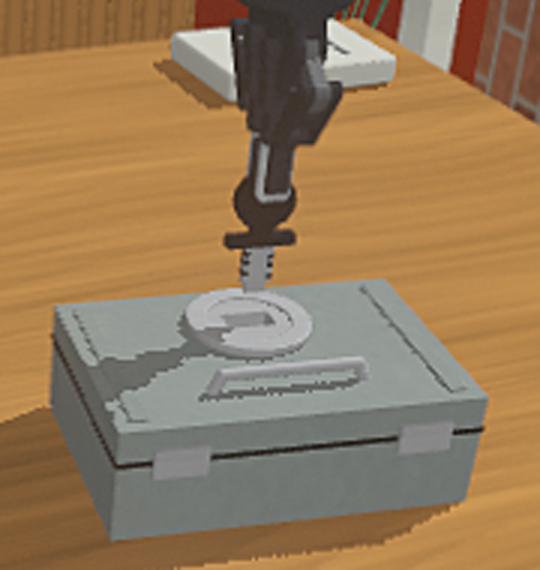

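```bash
python3 - <<'E'
from h import *
st=get_state();print(st["position"].round(4),st["contact_force"].round(2))
s=move_l([.4854,.2351,.1005],velocity=.03,until_force=12);sleep(.15)
st=get_state();print(s,st["clock"],st["position"].round(4),st["contact_force"].round(2),st["wrist_torque"].round(2),st["finger_gap"])
E
```

```text
[0.4859 0.2352 0.1557] [-0.08  0.99 -1.18]
False 19.025 [0.4855 0.2351 0.1006] [-0.    0.14 -1.29] [-0.06 -0.07 -0.  ] 0.09105670777557164
```

```bash
python3 - <<'E'
from h import *
st=get_state();p=[.4854,.2351,.0965]
s=move_l(p,velocity=.02,until_force=8);sleep(.15)
st=get_state();print(s,st["clock"],st["position"].round(4),st["contact_force"].round(2),st["finger_gap"])
f=grab_frame("wrist");save(f,"i1")
f=grab_frame("scene");save(f,"i1c")
g=cv2.imread("pics/i1c.png")[100:290,340:520];cv2.imwrite("pics/i1cz.png",cv2.resize(g,None,fx=3,fy=3,interpolation=cv2.INTER_CUBIC))
E
```

```text
True 19.3833 [0.4857 0.2352 0.1002] [-1.89 -0.32  6.87] 0.09308267222741212
```

View pics/i1cz.png

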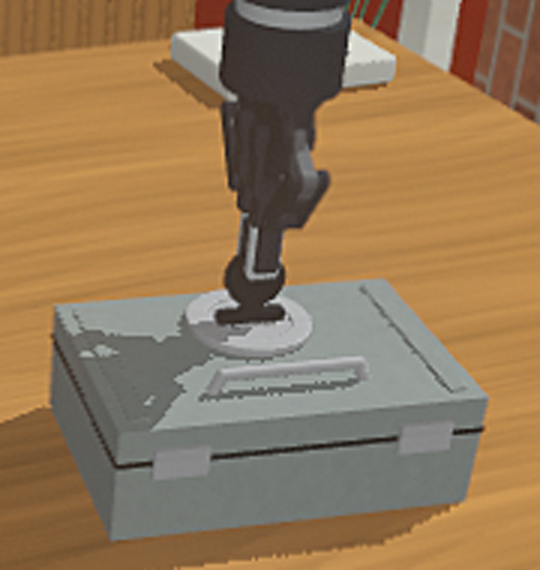

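View pics/i1.png

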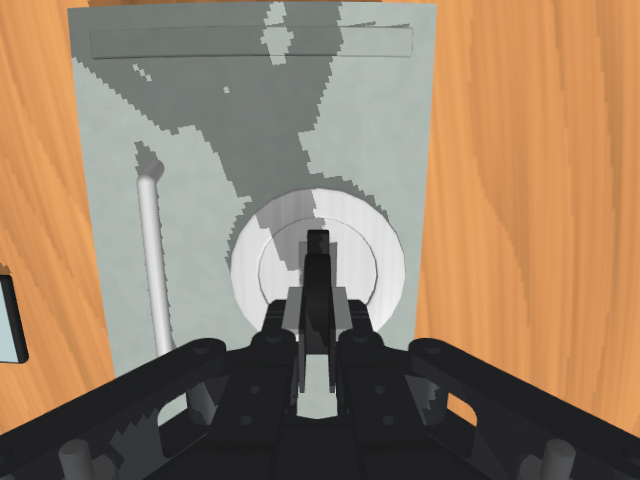

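```bash
cat >> h.py <<'E'
LOCK=np.array([.4854,.2336])
def turn(a,b,n):
    for x in np.linspace(a,b,n+1)[1:]:
        y=-.154+np.pi-x; Rm=R.from_rotvec(down(y)); o=Rm.apply([0,-.0015,0])
        movep([LOCK[0]-o[0],LOCK[1]-o[1],.1003],down(y))
        st=get_state();print(round(x,2),round(st["clock"],2),st["position"].round(4),"F",st["contact_force"].round(1),"M",st["wrist_torque"].round(2),"yaw",round(st["q"][5],3),round(st["finger_gap"],3))
E
python3 - <<'E'
from h import *
turn(0,1.2,4)
E
```

```text
0.3 19.88 [0.4861 0.235  0.1003] F [1.2 0.4 0.3] M [ 0.12 -0.05 -0.02] yaw -0.806 0.09
0.6 20.27 [0.4864 0.2348 0.1003] F [0.1 0.  0.8] M [0.03 0.08 0.  ] yaw -0.508 0.09
0.9 20.66 [0.4866 0.2344 0.1003] F [-0.4  0.6  0.6] M [ 0.07  0.13 -0.02] yaw -0.209 0.092
1.2 21.05 [0.4867 0.234  0.1003] F [-2.4  1.   1. ] M [ 0.13  0.22 -0.01] yaw 0.09 0.096
```

```bash
python3 - <<'E'
from h import *
turn(1.2,1.4,2)
sleep(.2)
f=grab_frame("wrist");save(f,"t1")
f=grab_frame("side");save(f,"t1s")
g=cv2.imread("pics/t1s.png")[200:420,220:440];cv2.imwrite("pics/t1sz.png",cv2.resize(g,None,fx=2.6,fy=2.6,interpolation=cv2.INTER_CUBIC))
E
```

```text
1.3 21.3 [0.4867 0.2339 0.1003] F [-0.7 -0.1  0.4] M [0.21 0.33 0.05] yaw 0.189 0.089
1.4 21.55 [0.4868 0.2339 0.1003] F [-0.4  1.   0.9] M [0.37 0.24 0.59] yaw 0.288 0.09
```

View pics/t1.png

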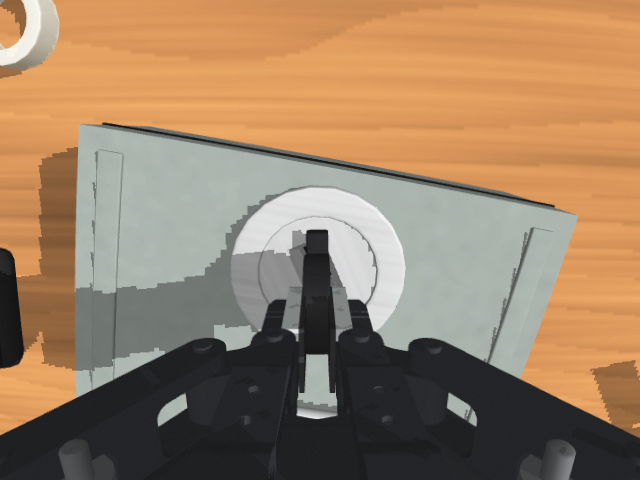

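View pics/t1sz.png

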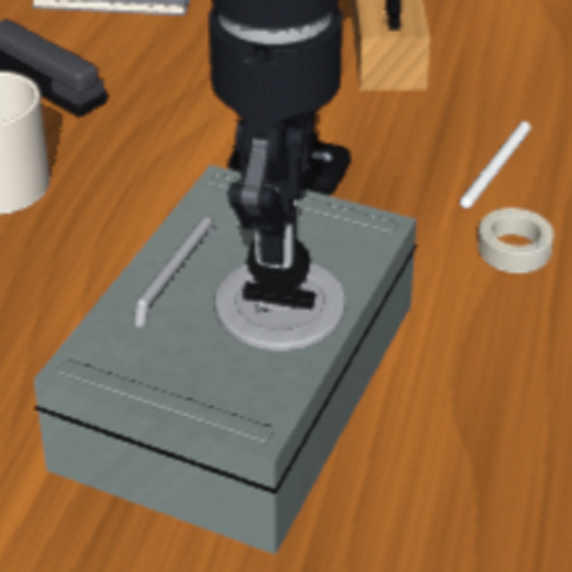

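```bash
python3 - <<'E'
from h import *
turn(1.4,-.2,4)
turn(-.2,-.4,2)
f=grab_frame("wrist");save(f,"t2")
E
```

```text
1.0 22.32 [0.4871 0.2337 0.1003] F [0.4 0.1 0.2] M [-0.05 -0.    0.04] yaw -0.102 0.092
0.6 22.78 [0.4865 0.2345 0.1003] F [ 0.3 -0.9 -0.7] M [-0.04  0.03  0.02] yaw -0.5 0.092
0.2 23.25 [0.4861 0.2349 0.1003] F [ 0.3 -0.1 -0.5] M [-0.05 -0.16 -0.03] yaw -0.899 0.092
-0.2 23.72 [0.4856 0.2352 0.1003] F [ 1.9  0.1 -2.3] M [ 0.06 -0.33 -0.01] yaw -1.299 0.091
-0.3 23.97 [0.4854 0.2352 0.1003] F [ 2.  -0.1 -1.3] M [ 0.11 -0.5  -0.07] yaw -1.398 0.09
-0.4 24.22 [0.4853 0.235  0.1003] F [ 1.5  1.1 -3.1] M [ 0.13 -0.52 -0.69] yaw -1.497 0.09
```

View pics/t2.png

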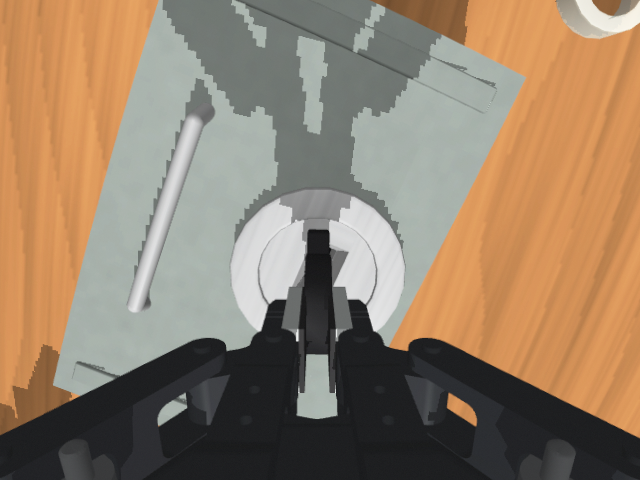

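```bash
python3 - <<'E'
from h import *
turn(-.4,0,1)
st=get_state();p=st["position"]
move_l([.4854,.2351,.155],velocity=.06);
f=grab_frame("wrist");save(f,"u1")
move_l([.4854,.2351,.21],velocity=.12);
y=.281+np.pi
movep([.5339,-.3269,.21],down(y))
move_l([.5339,-.3269,.125],velocity=.1);sleep(.15)
st=get_state();print(st["clock"],st["position"].round(4),st["finger_gap"],st["contact_force"].round(1))
f=grab_frame("wrist");save(f,"u2")
f=grab_frame("scene");save(f,"u2c")
g=cv2.imread("pics/u2c.png")[160:340,80:260];cv2.imwrite("pics/u2cz.png",cv2.resize(g,None,fx=3,fy=3,interpolation=cv2.INTER_CUBIC))
E
```

```text
0.0 24.73 [0.4851 0.235  0.1003] F [0.3 0.2 0.7] M [-0.02  0.15 -0.01] yaw -1.104 0.09
29.6333 [ 0.5344 -0.3273  0.1258] 0.08969161188284207 [0.4 0.8 0.1]
```

View pics/u1.png

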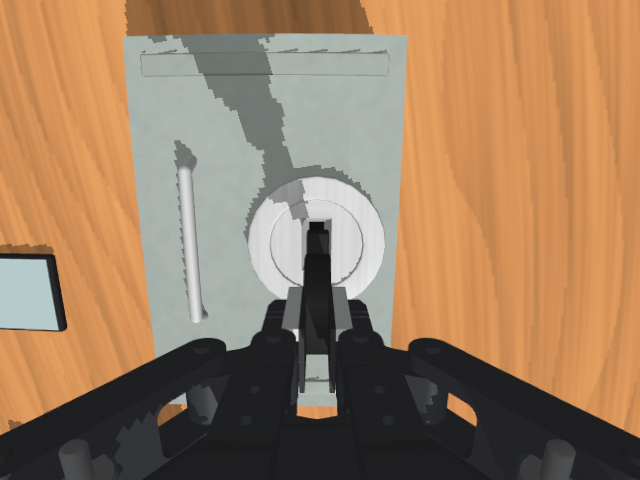

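View pics/u2.png

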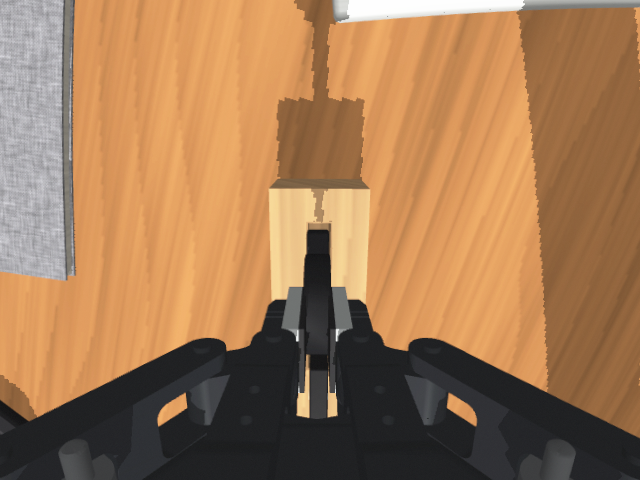

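View pics/u2cz.png

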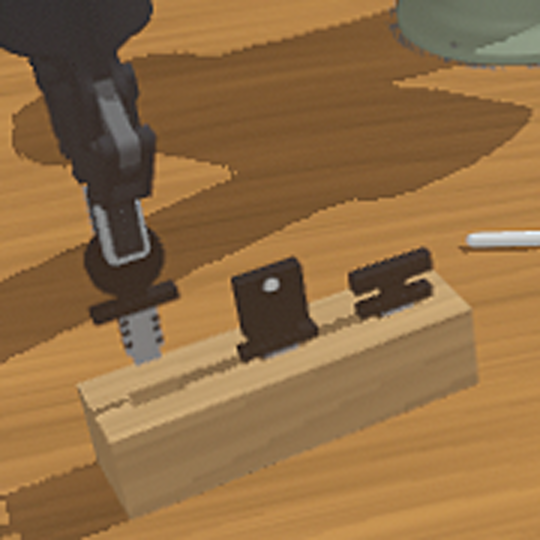

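```bash
python3 - <<'E'
from h import *
s=move_l([.5339,-.3269,.075],velocity=.03,until_force=10);print(s)
if not s:
    s=move_l([.5339,-.3269,.067],velocity=.02,until_force=6)
sleep(.1)
st=get_state();print(s,st["clock"],st["position"].round(4),st["contact_force"].round(1))
f=grab_frame("scene");save(f,"v1c")
g=cv2.imread("pics/v1c.png")[160:340,80:260];cv2.imwrite("pics/v1cz.png",cv2.resize(g,None,fx=3,fy=3,interpolation=cv2.INTER_CUBIC))
E
```

```text
False
True 31.9833 [ 0.5342 -0.3272  0.0702] [-0.5  0.7  5. ]
```

View pics/v1cz.png

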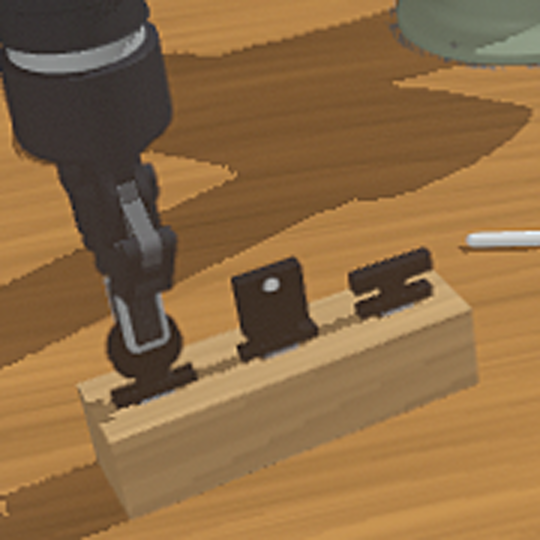

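Seated at the original height (TCP z 0.0702). Next I release, back off and check.

```bash
python3 - <<'E'
from h import *
let_go();sleep(.2)
st=get_state();p=st["position"]
move_l(p+[0,0,.05],velocity=.08);move_l(p+[0,0,.2],velocity=.15)
# viewpoint identical to first wrist look
movep([.5026,-.2233,.28],down(.281+np.pi)) if False else None
sleep(.3);print(get_state()["clock"],get_state()["finger_gap"])
import cv2
a=cv2.imread("pics/scene.png")[220:340,90:250]
f=grab_frame("scene");save(f,"fin")
for n in["key_head","key_square_head","key_bar_head"]: print(n,[(round(r["score"],2),np.round(r["centre"])) for r in tip_of("scene",n)[:2]])
b=cv2.imread("pics/fin.png")[220:340,90:250]
cv2.imwrite("pics/cmp.png",cv2.resize(np.vstack([a,b]),None,fx=2.5,fy=2.5,interpolation=cv2.INTER_CUBIC))
f=grab_frame("side");save(f,"fins")
g=cv2.imread("pics/fins.png");cv2.imwrite("pics/finsz.png",cv2.resize(g[140:400,220:420],None,fx=2.2,fy=2.2))
E
```

```text
35.1917 1.0000451842526703
key_head [(0.65, array([128., 271.]))]
key_square_head [(0.64, array([168., 258.]))]
key_bar_head [(0.78, array([210., 245.])), (0.2, array([423., 205.]))]
```

View pics/cmp.png

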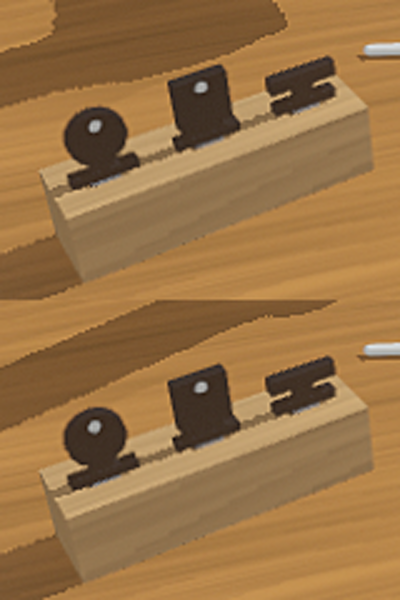

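View pics/finsz.png

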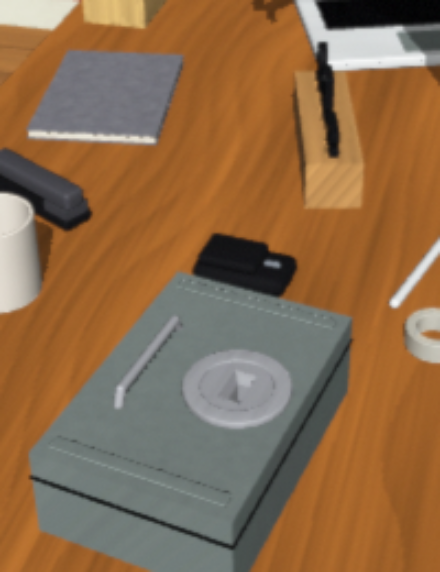

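The before and after crops match to within a pixel, with all three keys upright and seated. The keyway lies along the box's long side, as it did at the start.

```bash
python3 -c "
from h import *
print(sign_off(), get_state()['clock'])"
```

```text
the job is handed in; nothing more can be done
the job is handed in; nothing more can be done
```

The box is locked for the night and the round-headed key is back in its slot. I handed the job in at about 35 s; no verdict is reported.

- **Lock:** The round-headed key was in the stand's y = −72 mm slot. I pushed it into the lock until the shoulder touched, with the tool stopping at z = 0.100 m as expected. I turned it 1.4 rad clockwise, then back to 0.4 rad past home. The turning moment rose from about 0.05 to 0.6–0.7 N m at both ends, which shows it reached both stops.
- **Key return:** The key seated in its slot at the same tool height as when I took it, 0.070 m. In the before and after pictures all three keys match to about a pixel, and the keyway lies along the box's y axis again. The gripper is open, about 20 cm clear of the stand.
- **Disagreements:**
  - The networks sometimes confused the keys and the lock.
  - Their pixel for the round key's head differed by about 4 rows between the first and last picture, although the key had visibly not shifted.
  - I therefore took positions from stand and box corners read off the wrist pictures. The sizes these gave were within about 2 mm of the stated ones.

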